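# Seat a cover and lock the cam-lever push clamp

## Robot

A 6-joint arm with a two-finger parallel gripper is mounted at the origin on a cart in front of the work surface, level with it; the furniture and walls round the work are solid. World frame = base frame: x ahead of the robot, y to its left, z up, the work surface at z = 0. Lengths are in m, angles in rad, forces in N, time in s.
With the tool pointing down it reaches from about 0.3 to 0.775 m from the base axis. Payload 14.6 kg.
Tool frame: the origin (TCP) lies at the very end of the fingers, on their centre line; the grasp point (between the pads) lies 19 mm behind it; z points along the fingers, y is the line along which they close (so a half turn about z gives the same grasp; the last joint's range is limited). The gripper opens to 94 mm and grips with 3 to 60 N. Pads are 16 mm wide; open, the fingers measure 119 mm over their backs; the gripper's body (75 mm by 177 mm) begins 78 mm behind the grasp point.
Start: joints at [-1.416, 0.3, 1.521, -0, 1.321, -0.067], TCP at [0.121, -0.537, 0.205] pointing down, gripper open.
Joint ranges: [-3.03, 3.03], [-0.79, 2.21], [0.23, 2.52], [-1.04, 4.18], [0, 3.07], [-2.55, 2.55]. Speed limits (rad/s): [2.22, 2.22, 2.57, 3.14, 3.14, 3.14].

## Interface

Orientations are given as [roll, pitch, yaw] about the fixed x, y, z axes, in that order (R = Rz(yaw) Ry(pitch) Rx(roll)).
In Python, from station import ctrl gives the robot as it stands.
- The arm moves only by the shell command python3 -m pendant 'ROWS' [OPENING] [FORCE]. ROWS is JSON, a list of rows, each a list of 2 entries, a list of its own where there are three numbers: the shift along the world's x, y, z in cm, then the turn about the world's z in rad. A call has 1 to 20 rows; each row shifts and turns the commanded pose from where the row before left it; what a row does not reach is not made up. A row lasts 1/12 s, in which the tool goes at most 41.7 mm and 7.16 degrees, less where a joint would pass 70% of its speed; a pose out of reach is approached as far as the arm can. A call is refused whole if a number of a shift passes 4.17 or a number of a turn 0.125, either way. A call with a gripper value outside its range is refused whole. OPENING is the opening, from 0 (shut) to 1 (fully open), set as the call begins (- or left out, the last holds). The fingers move at their own pace and stop on an object; FORCE is the grip in N (left out, the last holds). Time passes only in rows, so rows that do not move let the fingers close. It gives the time, the measured TCP pose, the force, the opening and the grip force at its end, in the units of the state.
- ctrl.get_obs(): the state, without advancing time (a new reading comes with each control period).
- ctrl.camera(name): name is "scene" or "top" or "wrist"; returns a dict with "color" (384x512x3 uint8, red, green, blue), "intrinsics" (3x3 intrinsics, pixels), "camera_from_world" (4x4, takes a point from world to camera coordinates). Camera axes: x right, y down, z forward; pixel columns grow to the right and rows downward; lengths in m; the calibration is good to about 2 mm. A picture is of the moment at which its call begins. There is no depth.
- ctrl.hand_in(): hands the job in; it is judged then, once.
The state is a dict: "time_s": time; "qpos": joint angles; "joint_vel": joint speeds; "tau": joint torques, N m; "ee_pos": TCP position; "eef_rot": TCP orientation; "force": force on the tool from outside, world axes, zero at the start; "moment": the same for the moment, N m; "grip_width": finger opening in m; "grip_force": force on a finger pad.
Only numpy, scipy, OpenCV 4.12 (cv2) and the standard library are available. Lean on these libraries where they do the work, as an engineer would, in place of code of your own. Each camera call takes 0.05 s, during which the arm holds its last target. There are 200 camera calls.

## Task

Slide the clamp's stop rod forward by its grip post until its rubber pad has pushed the grey cover home against the anvil screw and presses on it firmly but gently (about 5 to 10 N on the cover, never more than 15 N). Then flip the red cam lever over centre until it lies fully shut, so that the rod is locked and the cover stays pressed. Let go of everything and leave the things lying round the clamp alone.

Things in the scene. Friction and masses are not known exactly. Their poses are not given: they have to be found in the camera images.
- clamp: push clamp fixed to the worktop: aluminium base plate (205 x 118 x 10 mm) with blue blocks. Origin: under the plate, on the rod's centre plane, at worktop height. +x is the direction in which the stop rod slides forward to the cover and the anvil; z is up. The blue clamp block (40 mm long, 75 mm wide, top 46 mm high) stands round x = -63 mm; count the cam on it as 72 mm high.
- anvil_mount (a point): centre of the steel anvil screw's end face (20 mm across) at its middle setting, 23 mm above the worktop, at the clamp's x = +75 mm; it faces the rod. The screw's true setting differs by up to 10 mm either way each time and is not given: find it by feel.
- stop_rod: sliding steel rod, 14 mm thick. Origin: middle of its upright round grip post (black, 15 mm thick, middle 75 mm above the worktop, top 87 mm, free above 47 mm). Slides only along the clamp's x, origin from x = -22 mm (right back) to +38 mm. With the lever open it slides with a steady drag of about 6 N and stays where it is left.
- pad_face (a point): centre of the free face of the sprung rubber pad (24 mm across) on the rod's front end, 20 mm ahead of the rod's origin; given as if unpressed. The pad yields 1 mm per 5 N, 6 mm at most. Force felt at the post = drag + force on the cover. After letting go the pad keeps pressing with as much as the drag can hold, about 6 N at most.
- cover: grey moulded cover, 52 x 88 x 24 mm, 45 g, lying loose in the clamp's nest, between the rails, short of the anvil. Origin: centre of its underside, 10 mm above the worktop; its 52 mm side lies along the clamp's x. Guide rails 12 mm high, 93 mm apart, hold it sideways.
- lever_knob (a point): grip point of the cam lever's upright round red knob (16 mm thick, standing at the end of the lever; the point is on its axis, 88 mm above the worktop, its top is at 104 mm, free above 62 mm). It moves on a level circle of 80 mm radius round the pivot.
- lever_pivot (a point): point on the lever's upright pivot axis, level with lever_knob.
- cam_lever (a joint): angle of the cam lever, rad: 0 open, 2.0 shut (a stop), growing clockwise seen from above. The cam begins to press at about 0.5 rad, resists with up to about 5 N at the knob, passes over centre at 1.7 rad and snaps shut from there; let go before that it springs back open. Shut, it locks the stop rod where it stands.
- grease_tin: bystander: small tin with green lid, 69 mm across, 28 mm high; origin under its centre
- cup_a: bystander: turned aluminium cup, 36 mm across, 43 mm high; origin under its centre
- cup_b: bystander: turned aluminium cup, 36 mm across, 43 mm high; origin under its centre
- spanner: bystander: open-ended spanner lying flat, 137 mm long, 8 mm thick; origin under its centre
- threadlock: bystander: small red bottle with white nozzle, 98 mm high; origin under its centre
- marker_1: bystander: marker pen lying, 130 mm long, 15 mm thick; origin under its centre

How it is judged:
On the way, in this order (a step that is already met when the one before it is completed fails the run):
1. with the lever still open, the rod's pad presses the cover against the anvil with 3 N or more (contact force between stop_rod and cover above 3 N and value of joint cam_lever below 0.7 rad), for 0.2 s.
2. the cam lever is flipped over centre to its shut stop (value of joint cam_lever above 1.85 rad), for 0.2 s.
At the end, for the whole second after the job is handed in: The cam lever is shut (within 0.15 rad of its stop), the rod's pad still presses the cover against the anvil with 2.5 N or more, the cover lies flat (0.06 rad) and square in the nest (0.08 rad), and everything is at rest (value of joint cam_lever above 1.85 rad and contact force between stop_rod and cover above 2.5 N and angle between cover's own z axis and vertical below 0.06 rad and angle between the x axis of cover and the x axis of clamp, either way round below 0.08 rad and linear speed of each of cover, stop_rod below 0.01 m/s); the robot touches nothing.
It fails at once if the rod presses the cover with more than 15 N (contact force between stop_rod and cover above 15 N).
It fails at once if a bystander is moved by more than 20 mm (distance of any of grease_tin, cup_a, cup_b, spanner, threadlock, marker_1 from where it was at the start of the episode above 0.02 m).
It also fails if it takes over 64 s, if anything falls off the work surface, if the arm or the gripper's body presses on something with over 40 N, if the wrist force passes 120 N, or if a joint passes its speed limit or range.

## Working session

There is one attempt and no reset: what is moved stays moved. The work goes in short steps, Python scripts to look and compute and a shell command to move; the robot and the scene stay as the last step left them, time stands still between calls to the robot, and variables do not carry over. Pictures are saved under pics/ and viewed, at most 10 in all, crops included, and the job is handed in when it is done.

```bash
mkdir -p pics; python3 - <<'E'
from station import ctrl
import cv2,numpy as np
for n in("top","scene"):
    c=ctrl.camera(n); cv2.imwrite(f"pics/{n}0.png",c["color"][:,:,::-1])
    print(n,c["intrinsics"].tolist(),np.round(c["camera_from_world"],4).tolist())
o=ctrl.get_obs();print(o["time_s"],o["ee_pos"],o["eef_rot"],o["force"],o["grip_width"])
E
```

```text
top [[437.0105083035909, 0.0, 258.7066782307025], [0.0, 437.0105083035909, 194.89416116216682], [0.0, 0.0, 1.0]] [[0.0099, -0.9999, 0.0083, 0.162], [-0.9947, -0.0107, -0.1026, 0.5774], [0.1027, -0.0073, -0.9947, 1.0123], [0.0, 0.0, 0.0, 1.0]]
scene [[420.86534333975374, 0.0, 248.6852457441669], [0.0, 420.86534333975374, 187.6694488530254], [0.0, 0.0, 1.0]] [[-0.9389, 0.344, 0.009, 0.4624], [0.2717, 0.7571, -0.5941, -0.2365], [-0.2111, -0.5554, -0.8043, 1.1276], [0.0, 0.0, 0.0, 1.0]]
0.1 [ 0.12094619 -0.53628798  0.20494348] [-3.14054162e+00 -4.55429116e-05  2.21807522e-01] [0.35992938 0.19826072 0.71487464] 0.09388065980767782
```

View pics/top0.png

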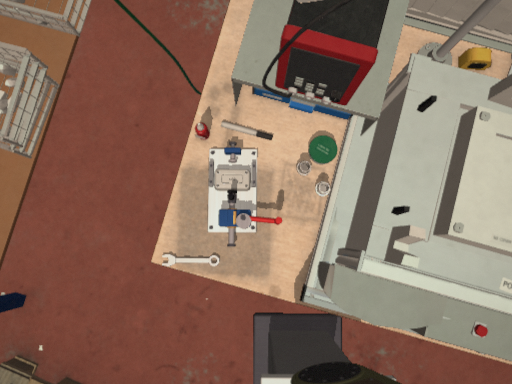

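View pics/scene0.png

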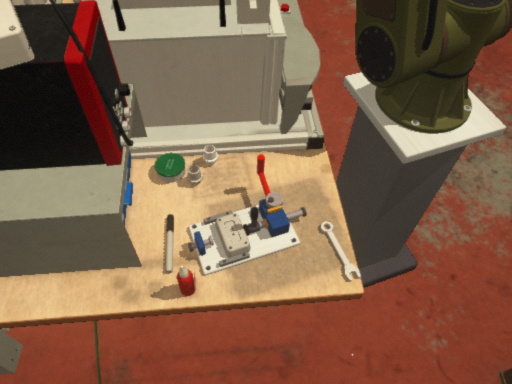

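The top view shows the clamp at about (232,190), its forward direction pointing up the image (≈ world +x). The lever is open with its knob at about (279,221), and the post is at about (232,195). I'll enlarge both views.

```bash
python3 - <<'E'
import cv2
a=cv2.imread("pics/top0.png")[135:255,190:300]; b=cv2.imread("pics/scene0.png")[145:285,180:310]
a=cv2.resize(a,None,fx=5,fy=5,interpolation=cv2.INTER_CUBIC)[:600]
cv2.imwrite("pics/topc.png",a)
cv2.imwrite("pics/scenec.png",cv2.resize(b,None,fx=4,fy=4,interpolation=cv2.INTER_CUBIC))
E
```

```text
(no output)
```

View pics/topc.png

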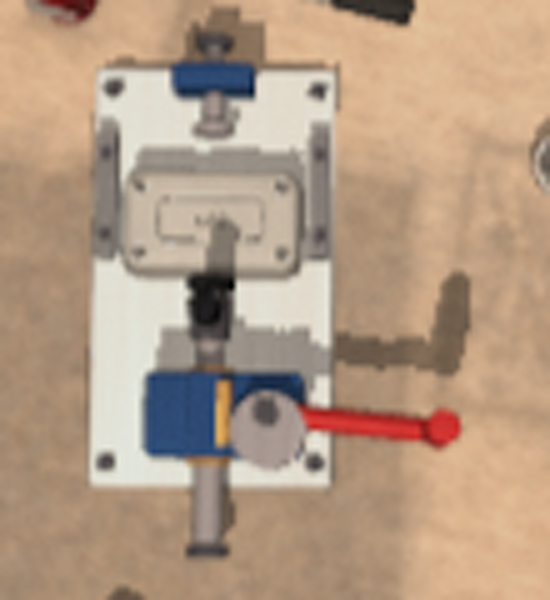

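View pics/scenec.png

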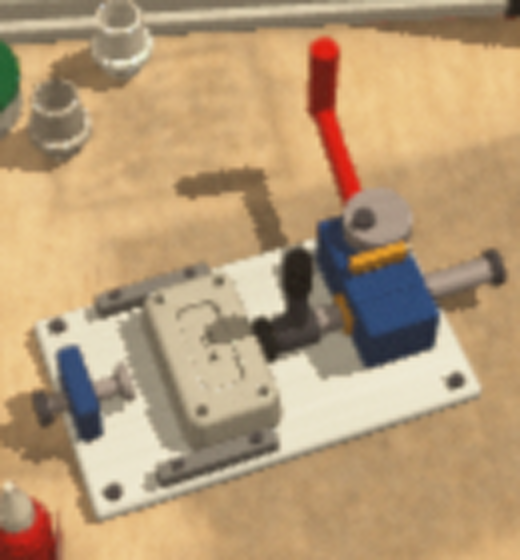

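The enlarged top crop shows these positions: plate corners at about (97,68), (335,68), (331,486) and (90,486); post top (208,295); knob top (443,427); pivot bolt (267,408). In the scene crop the knob top is at (323,48) and the post top at (298,258). I'll convert these to world coordinates.

```bash
cat >h.py <<'E'
from station import ctrl
import numpy as np
C={n:(lambda c:(c["intrinsics"],c["camera_from_world"]))(ctrl.camera(n)) for n in("top","scene")}
def onz(n,u,v,z):
    K,T=C[n];R,t=T[:3,:3],T[:3,3];o=-R.T@t;d=R.T@np.linalg.solve(K,[u,v,1]);return o+d*(z-o[2])/d[2]
def tc(u,v,z):return onz("top",190+u/5-.4,135+v/5-.4,z)
def sc(u,v,z):return onz("scene",180+u/4-.375,145+v/4-.375,z)
E
python3 - <<'E'
from h import *
np.set_printoptions(precision=4,suppress=True)
P=[tc(*p,.01) for p in((97,68),(335,68),(331,486),(90,486))];S=[sc(*p,.01) for p in((37,325),(100,518),(480,390))]
print("top corners",*P);print("scene corners",*S)
ax=(P[0]+P[1]-P[2]-P[3])/2;print("len",np.linalg.norm(ax),"yaw",np.arctan2(ax[1],ax[0]), "centre",sum(P)/4)
print("post top",tc(208,292,.087),sc(298,256,.087))
print("knob top",tc(443,425,.104),sc(323,48,.104))
print("pivot disk",tc(268,430,.07),sc(377,213,.07),"bolt",tc(267,408,.08),sc(364,219,.08))
print("rod rear end",tc(207,550,.023),"anvil face",tc(213,130,.023),sc(125,385,.023))
E
```

```text
top corners [0.6915 0.2908 0.01  ] [0.6928 0.1742 0.01  ] [0.4884 0.174  0.01  ] [0.4872 0.2898 0.01  ]
scene corners [0.6901 0.1775 0.01  ] [0.6902 0.2926 0.01  ] [0.4889 0.2908 0.01  ]
len 0.20432742201134807 yaw 0.0030293599606536128 centre [0.59   0.2322 0.01  ]
post top [0.5734 0.2303 0.087 ] [0.5666 0.2305 0.087 ]
knob top [0.5139 0.1251 0.104 ] [0.5137 0.1252 0.104 ]
pivot disk [0.5124 0.203  0.07  ] [0.5158 0.2092 0.07  ] bolt [0.5218 0.2033 0.08  ] [0.5264 0.2167 0.08  ]
rod rear end [0.4574 0.2324 0.023 ] anvil face [0.6589 0.2328 0.023 ] [0.6588 0.2342 0.023 ]
```

```bash
python3 - <<'E'
from h import *
import cv2
np.set_printoptions(precision=4,suppress=True)
def tri(a,b):
    P=[C[n][0]@C[n][1][:3] for n in("top","scene")]
    X=cv2.triangulatePoints(P[0],P[1],np.float64(a),np.float64(b))[:,0];return X[:3]/X[3]
print("estop",tri((480.,330.),(285.,8.)))
print("machine corner",tri((305.,297.),(321.,143.)),tri((340.,250.),(283.,127.)))
t=lambda u,v:(190+u/5-.4,135+v/5-.4); s=lambda u,v:(180+u/4-.375,145+v/4-.375)
print("bolt",tri(t(267,408),s(364,219)),"disk",tri(t(268,430),s(377,213)))
print("post",tri(t(208,292),s(298,256)),"knob",tri(t(443,425),s(323,48)))
print("block fr/back",tc(224,374,.046),tc(224,458,.046))
E
```

```text
estop [ 0.2918 -0.2804  0.1623]
machine corner [0.3322 0.0579 0.0104] [ 0.428  -0.0097  0.0402]
bolt [0.5218 0.2044 0.0614] disk [0.5128 0.2032 0.0605]
post [0.5703 0.2314 0.0911] knob [0.5138 0.1252 0.104 ]
block fr/back [0.5393 0.2245 0.046 ] [0.5002 0.2239 0.046 ]
```

The pivot is at about (0.522, 0.204), and the knob at (0.514, 0.125) is 80 mm from it, which fits. The clamp yaw is about 0 and the post is at about (0.570, 0.231). Next I'll raise the arm and cross over.

```bash
python3 -m pendant '[[[0,0,4],0],[[0,0,4],0],[[0,0,4],0],[[0,0,4],0],[[0,0,3],0],[[1.9,3.2,0],0],[[1.9,3.2,0],0],[[1.9,3.2,0],0],[[1.9,3.2,0],0],[[1.9,3.2,0],0],[[1.9,3.2,0],0],[[1.9,3.2,0],0],[[1.9,3.2,0],0],[[1.9,3.2,0],0],[[1.9,3.2,0],0],[[1.9,3.2,0],0],[[1.9,3.2,0],0]]' 0.5
```

```text
time_s: 1.72
ee_pos: [0.3494, -0.1507, 0.3957]
eef_rot: [3.141, -0.001, 0.222]
force: [0.8, 0.1, 0.9]
grip_width: 0.047
grip_force: 0.0
```

```bash
python3 -m pendant '[[[1.9,3.2,0],-0.1],[[1.9,3.2,0],-0.1],[[1.9,3.2,0],-0.02],[[1.9,3.2,0],0],[[1.9,3.2,0],0],[[1.9,3.2,0],0],[[1.9,3.2,0],0],[[1.9,3.2,0],0],[[1.9,3.2,0],0],[[1.9,3.2,0],0],[[1.9,3.2,0],0],[[0,0,-4],0],[[0,0,-4],0],[[0,0,-4],0],[[0,0,-4],0],[[0,0,0],0],[[0,0,0],0]]'; python3 -c "
from station import ctrl;o=ctrl.get_obs();print(o['ee_pos'],o['eef_rot'],o['qpos'],o['force'])"
```

```text
time_s: 3.13
ee_pos: [0.5554, 0.1952, 0.2353]
eef_rot: [3.141, 0.003, 0.014]
force: [0.5, 0.9, 1.3]
grip_width: 0.0471
grip_force: 0.0
[0.55541442 0.19516871 0.23526639] [3.14091330e+00 2.53343728e-03 1.43824107e-02] [ 2.75705765e-01  3.68591848e-01  1.36067909e+00 -1.77166440e-06
  1.41494465e+00  1.83211910e+00] [0.52743535 0.90904196 1.32722549]
```

```bash
python3 -m pendant '[[[1.5,3.5,0],0],[[0,0,-3],0],[[0,0,-3],0],[[0,0,-2],0],[[0,0,0],0]]'; python3 - <<'E'
from h import *
import cv2
c=ctrl.camera("wrist"); cv2.imwrite("pics/w1.png",c["color"][:,:,::-1])
K,T=c["intrinsics"],c["camera_from_world"]
def pr(p):
    q=K@(T@[*p,1])[:3];return (q[:2]/q[2]).round(0)
print("post",pr((.570,.231,.087)),"knob",pr((.5138,.125,.104)),"pivot",pr((.5218,.2044,.07)),"cam pos",-T[:3,:3].T@T[:3,3])
E
```

```text
time_s: 3.55
ee_pos: [0.5706, 0.2303, 0.1546]
eef_rot: [3.141, 0.002, 0.014]
force: [0.6, 0.2, -0.2]
grip_width: 0.0469
grip_force: 0.0
post [251. 204.] knob [385. 281.] pivot [280. 252.] cam pos [0.63773227 0.23127235 0.3379247 ]
```

View pics/w1.png

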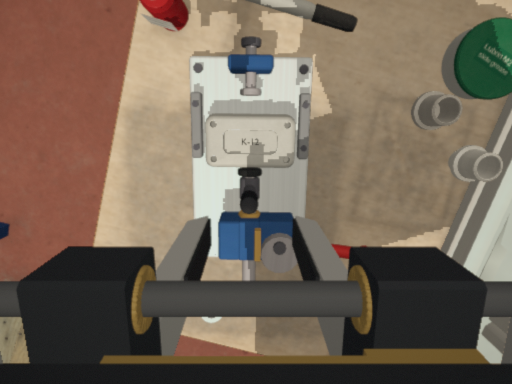

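The wrist view shows the post top at (249,204), against a prediction of (251,204), and the pivot bolt at (280,247). The estimates agree to within about 1–2 mm. I'll descend and grip the post lightly at first.

```bash
python3 -m pendant '[[[0,0.1,-3],-0.014],[[0,0,-3],0],[[0,0,-3],0],[[0,0,-0.6],0],[[0,0,0],0]]'; python3 -m pendant '[[[0,0,0],0],[[0,0,0],0],[[0,0,0],0],[[0,0,0],0],[[0,0,0],0],[[0,0,0],0],[[0,0,0],0],[[0,0,0],0]]' 0 35
```

```text
time_s: 4.12
ee_pos: [0.5711, 0.2313, 0.0601]
eef_rot: [3.141, 0.0, 0.0]
force: [0.1, 0.0, 1.1]
grip_width: 0.0471
grip_force: 0.0
time_s: 4.78
ee_pos: [0.571, 0.2328, 0.0602]
eef_rot: [-3.139, -0.002, 0.001]
force: [0.6, 9.7, 2.0]
grip_width: 0.011
grip_force: 35.0
```

```bash
python3 -m pendant '[[[0,0.15,0],0],[[0,0,0],0],[[0,0,0],0]]'; python3 -m pendant '[[[0.1,0,0],0],[[0.1,0,0],0],[[0.1,0,0],0],[[0.1,0,0],0],[[0,0,0],0]]'; python3 - <<'E'
from h import *
import cv2
c=ctrl.camera("scene"); a=c["color"][145:285,180:310,::-1]; cv2.imwrite("pics/s2.png",cv2.resize(a,None,fx=4,fy=4))
E
```

```text
time_s: 5.03
ee_pos: [0.571, 0.2329, 0.0602]
eef_rot: [-3.141, -0.001, 0.0]
force: [-1.7, -0.8, 4.7]
grip_width: 0.0112
grip_force: 35.0
time_s: 5.45
ee_pos: [0.5746, 0.2329, 0.0602]
eef_rot: [-3.142, 0.0, 0.0]
force: [-5.3, -0.8, 7.4]
grip_width: 0.0115
grip_force: 35.0
```

View pics/s2.png

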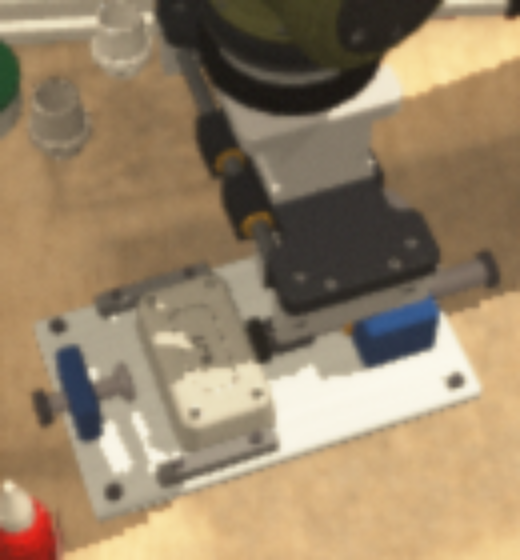

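The scene view shows the rod has moved with the gripped post, and the pad at about (262,340) is close to the cover's rear edge. I'll go on in steps and watch the force.

```bash
python3 -m pendant '[[[0.1,0,0],0],[[0.1,0,0],0],[[0.1,0,0],0],[[0.1,0,0],0],[[0.1,0,0],0],[[0,0,0],0],[[0,0,0],0]]'; python3 -m pendant '[[[0.05,0,0],0],[[0.05,0,0],0],[[0.05,0,0],0],[[0.05,0,0],0],[[0,0,0],0],[[0,0,0],0]]'
```

```text
time_s: 6.18
ee_pos: [0.5796, 0.2329, 0.0602]
eef_rot: [-3.142, 0.0, 0.0]
force: [-5.3, -1.0, 7.2]
grip_width: 0.011
grip_force: 35.0
time_s: 6.68
ee_pos: [0.5815, 0.2329, 0.0602]
eef_rot: [3.142, 0.001, 0.001]
force: [-5.1, -1.2, 7.2]
grip_width: 0.0112
grip_force: 35.0
```

```bash
for i in 1; do python3 -m pendant '[[[0.05,0,0],0],[[0.05,0,0],0],[[0,0,0],0],[[0,0,0],0]]'; done | grep -E "ee_pos|force: \["; python3 -m pendant '[[[0.05,0,0],0],[[0.05,0,0],0],[[0,0,0],0],[[0,0,0],0]]' | grep -E "ee_pos|force: \["
```

```text
ee_pos: [0.5825, 0.2329, 0.0602]
force: [-5.8, -0.6, 7.8]
ee_pos: [0.5835, 0.2329, 0.0602]
force: [-5.5, 0.2, 8.2]
```

```bash
python3 -m pendant '[[[0.05,0,0],0],[[0.05,0,0],0],[[0,0,0],0],[[0,0,0],0]]' | grep -E "ee_pos|force: \["
```

```text
ee_pos: [0.5845, 0.2329, 0.0602]
force: [-5.0, 0.1, 8.0]
```

```bash
python3 -m pendant '[[[0.05,0,0],0],[[0.05,0,0],0],[[0,0,0],0],[[0,0,0],0]]' | grep -E "ee_pos|force: \["
```

```text
ee_pos: [0.5855, 0.2329, 0.0602]
force: [-4.0, 0.2, 7.4]
```

```bash
for k in a; do python3 -m pendant '[[[0.05,0,0],0],[[0.05,0,0],0],[[0,0,0],0],[[0,0,0],0]]'; done | grep -E "ee_pos|force: \["; python3 -m pendant '[[[0.05,0,0],0],[[0.05,0,0],0],[[0,0,0],0],[[0,0,0],0]]' | grep -E "ee_pos|force: \["
```

```text
ee_pos: [0.5865, 0.2329, 0.0602]
force: [-5.8, -0.6, 7.7]
ee_pos: [0.5874, 0.2329, 0.0602]
force: [-6.8, -0.1, 7.4]
```

```bash
python3 -m pendant '[[[0.05,0,0],0],[[0,0,0],0],[[0,0,0],0],[[0,0,0],0]]' | grep -E "ee_pos|force: \["
```

```text
ee_pos: [0.5878, 0.2329, 0.0602]
force: [-7.3, -0.0, 8.2]
```

```bash
python3 -m pendant '[[[0.05,0,0],0],[[0,0,0],0],[[0,0,0],0],[[0,0,0],0]]' | grep -E "ee_pos|force: \["
```

```text
ee_pos: [0.5881, 0.2329, 0.0602]
force: [-8.6, -1.0, 9.1]
```

```bash
python3 -m pendant '[[[0.05,0,0],0],[[0,0,0],0],[[0,0,0],0],[[0,0,0],0]]' | grep -E "ee_pos|force: \["
```

```text
ee_pos: [0.5884, 0.2329, 0.0601]
force: [-9.4, -0.4, 9.9]
```

```bash
python3 -m pendant '[[[0.03,0,0],0],[[0,0,0],0],[[0,0,0],0],[[0,0,0],0]]' | grep -E "ee_pos|force: \["
```

```text
ee_pos: [0.5886, 0.2329, 0.0602]
force: [-11.4, -0.5, 11.1]
```

```bash
python3 -m pendant '[[[0.03,0,0],0],[[0,0,0],0],[[0,0,0],0],[[0,0,0],0],[[0,0,0],0]]' | grep -E "ee_pos|force: \["
```

```text
ee_pos: [0.5888, 0.2329, 0.0602]
force: [-12.3, -1.7, 11.1]
```

The cover load is now about 7 N (12.3 N at the post minus about 5.5 N drag). I'll release and lift.

```bash
python3 -m pendant '[[[0,0,0],0],[[0,0,0],0],[[0,0,0],0],[[0,0,0],0],[[0,0,0],0],[[0,0,0],0]]' 0.5; python3 -m pendant '[[[0,0,2],0],[[0,0,4],0],[[0,0,4],0],[[0,0,0],0]]'
```

```text
time_s: 10.93
ee_pos: [0.5899, 0.2327, 0.0593]
eef_rot: [3.142, 0.0, 0.0]
force: [0.6, -0.2, 0.4]
grip_width: 0.0456
grip_force: 0.0
time_s: 11.27
ee_pos: [0.5925, 0.2337, 0.1679]
eef_rot: [-3.138, -0.011, 0.0]
force: [0.9, 0.3, 0.8]
grip_width: 0.0471
grip_force: 0.0
```

```bash
python3 -m pendant '[[[-0.6,-0.83,0],0.123],[[-0.6,-0.83,0],0.123],[[-0.6,-0.83,0],0.123],[[-0.6,-0.83,0],0.123],[[-0.6,-0.83,0],0.123],[[-0.6,-0.83,0],0.123],[[-0.6,-0.83,0],0.123],[[-0.6,-0.83,0],0.123],[[-0.6,-0.83,0],0.123],[[-0.6,-0.83,0],0.123],[[-0.6,-0.83,0],0.123],[[-0.6,-0.83,0],0.123],[[-0.6,-0.83,0],0.123],[[0,0,0],0],[[0,0,0],0]]'; python3 - <<'E'
from h import *
import cv2
c=ctrl.camera("wrist"); cv2.imwrite("pics/w2.png",c["color"][:,:,::-1])
K,T=c["intrinsics"],c["camera_from_world"]
def pr(p):
    q=K@(T@[*p,1])[:3];return (q[:2]/q[2]).round(0)
print("post",pr((.588,.231,.087)),"knob",pr((.5138,.125,.104)),"pivot",pr((.5218,.2044,.06)))
a=np.radians(-95.5)-np.arange(0,2.11,.1);p=100*(np.c_[.5218+.08*np.cos(a),.2044+.08*np.sin(a)])
print(p[0],np.diff(p,axis=0).round(2).tolist())
E
```

```text
time_s: 12.52
ee_pos: [0.512, 0.1248, 0.1596]
eef_rot: [3.141, -0.0, 1.595]
force: [-0.6, 0.8, 0.1]
grip_width: 0.0468
grip_force: 0.0
post [358.  61.] knob [252. 206.] pivot [264.  99.]
[51.41323398 12.47683041] [[-0.79, 0.12], [-0.78, 0.19], [-0.75, 0.27], [-0.72, 0.34], [-0.68, 0.42], [-0.64, 0.48], [-0.59, 0.54], [-0.53, 0.6], [-0.47, 0.65], [-0.4, 0.69], [-0.33, 0.73], [-0.26, 0.76], [-0.18, 0.78], [-0.1, 0.79], [-0.02, 0.8], [0.06, 0.8], [0.14, 0.79], [0.22, 0.77], [0.29, 0.74], [0.37, 0.71], [0.44, 0.67]]
```

View pics/w2.png

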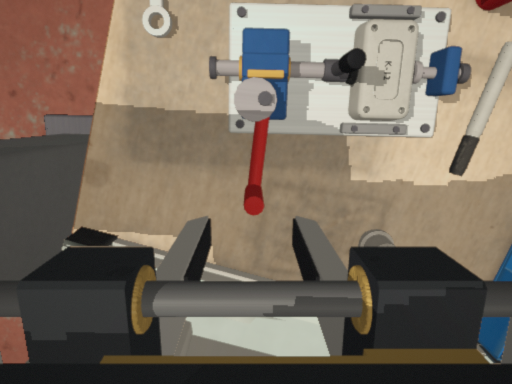

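The wrist view shows the knob top at (254,204), predicted (252,206), and the cover now against the anvil screw at about (418,72). I'll descend over the knob and close the fingers loosely round it.

```bash
python3 -m pendant '[[[0.15,0,-3],0],[[0,0,-3],0],[[0,0,-2.6],0],[[0,0,0],0],[[0,0,0],0]]' | grep -E "ee_pos|force: \["; python3 -m pendant '[[[0,0,0],0],[[0,0,0],0],[[0,0,0],0],[[0,0,0],0]]' 0.25 10
```

```text
ee_pos: [0.5131, 0.1251, 0.0732]
force: [0.0, 0.4, 0.3]
time_s: 13.42
ee_pos: [0.5138, 0.125, 0.0745]
eef_rot: [3.14, -0.0, 1.599]
force: [0.3, 0.0, -0.6]
grip_width: 0.025
grip_force: 0.0
```

```bash
python3 -m pendant '[[[-0.4,0.05,0],-0.05],[[-0.39,0.07,0],-0.05],[[-0.39,0.09,0],-0.05],[[-0.39,0.1,0],-0.05],[[-0.38,0.13,0],-0.05],[[-0.37,0.14,0],-0.05],[[-0.36,0.17,0],-0.05],[[-0.36,0.17,0],-0.05],[[-0.34,0.21,0],-0.05],[[-0.34,0.21,0],-0.05],[[-0.32,0.24,0],-0.05],[[-0.32,0.24,0],-0.05]]'
```

```text
time_s: 14.42
ee_pos: [0.47, 0.1431, 0.0741]
eef_rot: [3.141, -0.001, 0.997]
force: [1.9, -0.6, -0.7]
grip_width: 0.023
grip_force: 0.9
```

The knob is following. I'll continue along the arc to shut.

```bash
python3 -m pendant '[[[-0.3,0.27,0],-0.05],[[-0.29,0.27,0],-0.05],[[-0.27,0.3,0],-0.05],[[-0.26,0.3,0],-0.05],[[-0.24,0.32,0],-0.05],[[-0.23,0.33,0],-0.05],[[-0.2,0.34,0],-0.05],[[-0.2,0.35,0],-0.05],[[-0.17,0.36,0],-0.05],[[-0.16,0.37,0],-0.05],[[-0.13,0.38,0],-0.05],[[-0.13,0.38,0],-0.05],[[-0.09,0.39,0],-0.05],[[-0.09,0.39,0],-0.05],[[-0.05,0.39,0],-0.05],[[-0.05,0.4,0],-0.05]]'
```

```text
time_s: 15.75
ee_pos: [0.4414, 0.1974, 0.074]
eef_rot: [3.139, 0.0, 0.197]
force: [0.9, -12.8, 2.2]
grip_width: 0.0237
grip_force: 6.3
```

```bash
python3 -m pendant '[[[-0.01,0.4,0],-0.05],[[-0.01,0.4,0],-0.05],[[0.03,0.4,0],-0.05],[[0.03,0.4,0],-0.05],[[0.07,0.4,0],-0.05],[[0.07,0.39,0],-0.05],[[0.11,0.39,0],-0.05],[[0.11,0.38,0],-0.05],[[0.14,0.37,0],-0.05],[[0.15,0.37,0],-0.05],[[0.18,0.36,0],-0.05],[[0.18,0.35,0],-0.05],[[0,0,0],0],[[0,0,0],0],[[0,0,0],0]]'
```

```text
time_s: 17.0
ee_pos: [0.4517, 0.2447, 0.0738]
eef_rot: [-3.141, -0.0, -0.4]
force: [-0.3, -0.0, -0.3]
grip_width: 0.0234
grip_force: 0.0
```

Zero force suggests the lever has snapped shut. I'll open, lift and take a look.

```bash
python3 -m pendant '[[[0,0,0],0],[[0,0,0],0],[[0,0,0],0],[[0,0,2],0],[[0,0,4],0],[[0,0,4],0],[[-3,-2,4],0],[[-3,-3,4],0],[[-3,-3,0],0],[[0,-4,0],0],[[0,-4,0],0],[[0,0,0],0],[[0,0,0],0]]' 0.5; python3 - <<'E'
from h import *
import cv2
c=ctrl.camera("top"); a=c["color"][135:255,170:310,::-1]; cv2.imwrite("pics/t3.png",cv2.resize(a,None,fx=5,fy=5,interpolation=cv2.INTER_CUBIC))
p=lambda x:(lambda q:(q[:2]/q[2]-[170,135])*5)(C["top"][0]@(C["top"][1]@[*x,1])[:3])
print("shut knob pred",p((.4526,.2445,.104)),"pivot",p((.5218,.2044,.06)))
E
```

```text
time_s: 18.08
ee_pos: [0.3777, 0.0968, 0.2334]
eef_rot: [-3.141, -0.001, -0.404]
force: [0.0, 0.8, 0.8]
grip_width: 0.0473
grip_force: 0.0
shut knob pred [266.85332609 560.64444495] pivot [363.7499121  408.39584517]
```

View pics/t3.png

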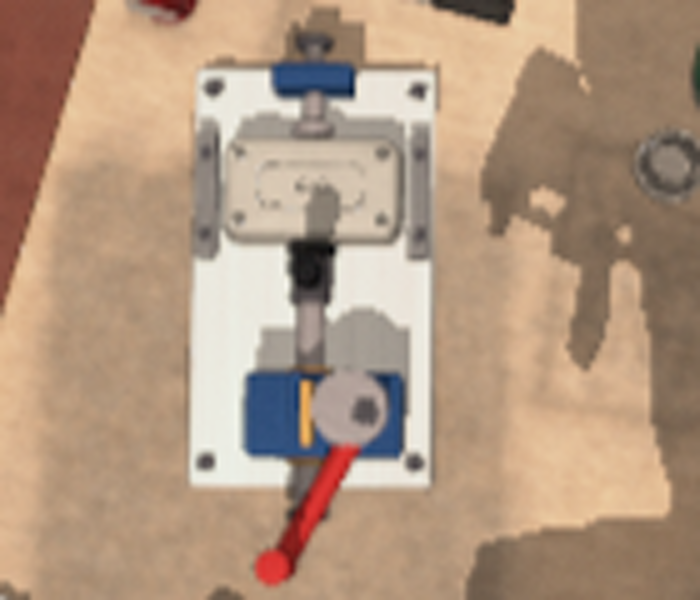

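The top view shows the lever shut, with the knob at (273,566) against a predicted (267,561). The cover is square against the anvil at about (315,135), the pad is on it, and the arm is clear. I'm handing in.

```bash
python3 -c "
from station import ctrl;print(ctrl.hand_in())"
```

```text
the job is handed in; nothing more can be done
None
```

The job is handed in, with no verdict shown: the rod pressed the cover against the anvil at about 7 N before I let go, the cam lever looked fully shut in the last picture, and the arm was clear of everything.

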